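# Release the cam and feed the dish carriage home

## Robot

A 7-joint arm with a two-finger parallel gripper is mounted at the origin on a cart in front of the work surface, level with it; the furniture and walls round the work are solid. World frame = base frame: x ahead of the robot, y to its left, z up, the work surface at z = 0. Lengths are in mm, angles in rad, forces in N, time in s.
With the tool pointing down it reaches from about 400 to 875 mm from the base axis. Payload 4.4 kg.
Tool frame: the origin (TCP) lies on the centre line of the jaws, within the pads' length; the fingertips stand 11 mm ahead of it and the grasp point (between the pads) lies 8 mm behind it (ctrl.tips_ahead is the distance from the TCP to the fingertips, in mm); z points along the fingers, y is the line along which they close (so a half turn about z gives the same grasp; the last joint's range is limited). The gripper opens to 85 mm and grips with 20 to 120 N. Pads are 22 mm wide; open, the fingers measure 114 mm over their backs; the gripper's body (76 mm by 85 mm) begins 54 mm behind the grasp point. The pads swing forward as they close: fully open they stand 13 mm farther back than shut.
Start: joints at [-1.185, 0.628, 0.038, 1.517, -0.027, 0.996, -0.02], TCP at [283.759, 584.807, 208.313] pointing down, gripper open.
Joint ranges: [-3.06, 3.06], [-0.37, 2.12], [-1.25, 1.32], [0.18, 2.47], [-1.1, 4.24], [0.23, 1.98], [-2.94, 2.94]. Speed limits (rad/s): [2.57, 2.57, 3.14, 3.14, 3.14, 3.14, 3.14].

## Interface

Orientations are given as [roll, pitch, yaw] about the fixed x, y, z axes, in that order (R = Rz(yaw) Ry(pitch) Rx(roll)).
In Python, from cell import ctrl, eyes, job gives the robot as it stands. The module is installed in compiled form; this text tells all that it offers.
- The arm moves only by the tool carry_out, never from a script. Its argument "moves" is a list of rows, each an object of numbers: "tx", "ty", "tz": the shift along the tool's x, y, z as a fraction of full scale; "twist": the turn about the tool's z as a fraction of full scale; "fingers": the opening, from 0 (shut) to 1 (fully open). In form: [{"tx": .., "ty": .., "tz": .., "twist": .., "fingers": ..}, ...]. A call has 1 to 12 rows; each row shifts and turns the commanded pose from where the row before left it, along the tool's axes as they then stand; what a row does not reach is not made up. Full scale, the value 1, is 0.3 m for a shift and pi rad for a turn. A row lasts 1/8 s, in which the tool goes at most 62.5 mm and 10.7 degrees, less where a joint would pass 70% of its speed; a pose out of reach is approached as far as the arm can. A call with a number of a shift or a turn outside -1 to 1 is refused whole. A call with a gripper value outside its range is refused whole. The fingers move at their own pace and stop on an object; the grip force is fixed at half the most. Time passes only in rows, so rows that do not move let the fingers close. It gives the time, the measured TCP pose, the force, the opening and the grip force at its end, in the units of the state.
- ctrl.read_state(): the state, without advancing time (a new reading comes with each control period).
- eyes.get_image(name): name is "scene" or "top" or "wrist"; returns a dict with "color" (384x512x3 uint8, blue, green, red), "fovy" (degrees; the focal length in pixels is half the picture's height over the tangent of half this angle, whatever the lens; pixels are square), "cx", "cy" (the principal point, pixels), "world_from_camera" (4x4, takes a point from camera to world coordinates). Camera axes: x right, y up, looking along -z (the intrinsics and any distortion apply to the point x, -y, -z); pixel columns grow to the right and rows downward; lengths in mm; the calibration is good to about 2 mm. A picture is of the moment at which its call begins. There is no depth.
- job.finish_job(): hands the job in; it is judged then, once.
The state is a dict: "clock": time; "qpos": joint angles; "qd": joint speeds; "tau": joint torques, N m; "eef_pos": TCP position; "tool_rot": TCP orientation; "force": force on the tool from outside, world axes, zero at the start; "torque": the same for the moment, N m; "width": finger opening in mm; "gripper_force": force on a finger pad.
Only numpy, scipy, OpenCV 4.12 (cv2) and the standard library are available. Lean on these libraries where they do the work, as an engineer would, in place of code of your own. Each camera call takes 0.05 s, during which the arm holds its last target. There are 200 camera calls.

## Task

On the dish feed fixture, push the cam's red lever post round clockwise (seen from above) with the fingertips until the lever points at the white index mark, so that the cam's low point faces the follower. Only then push the blue tab to drive the carriage forward, with its dish, until it is fully home against its stop. Push only: pick nothing up, keep the dish seated in its nest, leave the red-capped vial and dropper bottle beside the fixture where they stand, and finish clear of everything.

Things in the scene. Friction and masses are not known exactly. Their poses are not given: they have to be found in the camera images.
- fixture: Grey base plate, fixed, right of the tall microscope (go round that), 214 x 140 x 10 mm; origin at bench level, spans x = -106 to +108, y = -70 to +70 mm. x axis = the carriage's forward direction, y to its left, z up. The cam's vertical pivot is at x = +50, y = 0 mm. Two guide rails (y = -44.5 and +44.5 mm, 8 mm wide, x = -98 to +27 mm) rise to z = 22 mm.
- index_mark (a point): White line on the base plate, 5 x 11 mm, at x = +50, y = -63.5, z = 10 mm of the fixture (to the right of the cam's pivot); the lever points at it when the cam is at its low point.
- cam (a joint): Cam angle in rad. 0 = low point toward the follower, lever pointing at the index mark (fixture's -y). Grows anticlockwise from above: at value a the lever points along a - pi/2 from the fixture's x axis. Starts at 1.9 to 2.7; stops at -0.6 and 2.9. Stays where left; the post takes about 4 to 6 N. Off its low point the rim stops the carriage short.
- cam_post (a point): Centre of the top of the red lever post: upright cylinder, 14 mm diameter, z = 33 to 66 mm above the bench, 48 mm from the pivot.
- cam_axis (a point): Top of the cam's hub (20 mm diameter, with a 3 mm nut on it) on the vertical pivot, 35 mm above the bench. The cam is a brass eccentric disc, 28 mm radius, its centre 13 mm off the pivot, z = 14 to 26 mm; on it a flat steel lever, 12 mm wide, z = 27 to 33 mm, reaching 51 mm from the pivot and ending in an upright red post.
- carriage (a joint): Travel in m of the aluminium carriage (86 x 78 mm, top at z = 22 mm) along the fixture's x axis: 0 = fully back (start), 0.027 = fully home against its stop. Only with the cam within about 0.35 rad of 0 can it go fully home. It stays where it is left; it moves at about 2 to 3 N.
- push_tab (a point): Middle of the top edge of the rear face of the carriage's blue tab: an upright plate 8 mm thick in the push direction, 52 mm wide, top at z = 62 mm and free of obstacles behind it from z = 22 mm up. Push its rear face along the fixture's x axis. At the start it lies at x = -95 mm in the fixture.
- nest (a point): Centre of the floor of the round dish nest on the carriage, z = 22 mm; its black rim has 36 mm outer radius, 32.5 mm inner radius and is 8 mm high. It moves with the carriage.
- dish: Small clear covered dish, 60 mm diameter, 16 mm high, loose in the nest; origin at the centre of its underside, z up. It rides along and must stay seated.
- vial: Small glass vial with a red cap, 22 mm diameter, 46 mm high, standing loose on the bench ahead and to the left of the cam; origin at the centre of its underside.
- stain_bottle: Amber dropper bottle with a black top, 33 mm diameter, 87 mm high, standing loose on the bench to the left of the carriage; origin at the centre of its underside.
Not all that is in view belongs to the job. What is meant by the dish is not yellow, and is the larger of those in its own colour.

How it is judged:
By the outcome, as a careful person would: the job done as asked, in the order asked, and still so for the second after the job is handed in, with the robot touching nothing.
It also fails if it takes over 64 s, if anything falls off the work surface, if the arm or the gripper's body presses on something with over 40 N, if the wrist force passes 120 N, or if a joint passes its speed limit or range.

## Working session

There is one attempt and no reset: what is moved stays moved. The work goes in short steps, Python scripts to look and compute and a tool call to move; the robot and the scene stay as the last step left them, time stands still between calls to the robot, and variables do not carry over. Pictures are saved under pics/ and viewed, at most 10 in all, crops included, and the job is handed in when it is done.

Besides the shell and the picture viewer there is one more tool, called after ">>>" by a JSON object that holds its "fn" and its "kwargs". carry_out: Moves the arm, as the interface text tells. Its arguments: {"type":"object","properties":{"moves":{"type":"array","items":{"type":"object","properties":{"tx":{"type":"number","minimum":-1,"maximum":1},"ty":{"type":"number","minimum":-1,"maximum":1},"tz":{"type":"number","minimum":-1,"maximum":1},"twist":{"type":"number","minimum":-1,"maximum":1},"fingers":{"type":"number"}}}}},"required":["moves"]}

```bash
mkdir -p pics; cat > h.py <<'E'
from cell import ctrl, eyes, job
import numpy as np, cv2
def snap(n,f=None):
    im=eyes.get_image(n)
    if f: cv2.imwrite('pics/'+f,im['color'])
    return im
def ray(im,u,v):
    H,W=im['color'].shape[:2]; f=H/2/np.tan(np.radians(im['fovy'])/2)
    T=np.array(im['world_from_camera']); d=np.array([(u-im['cx'])/f,-(v-im['cy'])/f,-1])
    return T[:3,3],T[:3,:3]@d
def onz(im,u,v,z):
    o,d=ray(im,u,v); return o+d*(z-o[2])/d[2]
def tri(im1,p1,im2,p2):
    o,d=ray(im1,*p1);q,e=ray(im2,*p2); s=np.linalg.lstsq(np.c_[d,-e],q-o,rcond=None)[0]
    a,b=o+s[0]*d,q+s[1]*e; return (a+b)/2,np.linalg.norm(a-b)
def blobs(im,lo,hi,n=4):
    m=cv2.inRange(cv2.cvtColor(im['color'],cv2.COLOR_BGR2HSV),np.array(lo),np.array(hi))
    k,l,s,c=cv2.connectedComponentsWithStats(m)
    i=sorted(range(1,k),key=lambda j:-s[j,4])[:n]
    return [(c[j].round(1).tolist(),s[j].tolist()) for j in i]
E
python3 - <<'E'
from h import *
a=snap('top');b=snap('scene')
cv2.imwrite('pics/a.png',np.hstack([a['color'],b['color']])[:, :] if 0 else np.vstack([a['color'],b['color']])[:,:])
cv2.imwrite('pics/top.png',a['color']);cv2.imwrite('pics/scene.png',b['color'])
for i in(a,b):
  print({k:v for k,v in i.items() if k!='color'})
  print('red',blobs(i,(0,150,80),(8,255,255)));print('blue',blobs(i,(100,130,60),(125,255,255)))
s=ctrl.read_state();print(s['eef_pos'],s['tool_rot'],s['force'],s['width'],s['clock'],ctrl.tips_ahead)
E
```

```text
{'fovy': 49.12417975830479, 'cx': 256.2585334472797, 'cy': 192.3122936710602, 'world_from_camera': array([[-2.92186867e-04,  9.93511748e-01, -1.13729153e-01,
         4.36764751e+02],
       [-9.99692267e-01, -3.11124826e-03, -2.46107938e-02,
        -1.66041118e+02],
       [-2.48049524e-02,  1.13686964e-01,  9.93206921e-01,
         9.29574049e+02],
       [ 0.00000000e+00,  0.00000000e+00,  0.00000000e+00,
         1.00000000e+00]])}
red [([409.9, 202.2], [393, 185, 34, 36, 881]), ([388.8, 208.0], [379, 185, 32, 40, 396]), ([250.3, 137.2], [246, 133, 10, 9, 72]), ([258.7, 172.0], [256, 169, 6, 7, 35])]
blue [([28.5, 77.5], [6, 59, 50, 40, 1364]), ([245.9, 252.1], [235, 246, 23, 13, 99]), ([114.0, 151.5], [114, 151, 1, 2, 2])]
{'fovy': 45.15223788320338, 'cx': 256.27647059319816, 'cy': 196.09391103366698, 'world_from_camera': array([[-8.90964764e-01,  2.56874261e-01, -3.74429438e-01,
         2.29983278e+02],
       [-4.53840293e-01, -5.30137132e-01,  7.16228742e-01,
         4.44534022e+02],
       [-1.45182193e-02,  8.08065737e-01,  5.88913394e-01,
         5.69742106e+02],
       [ 0.00000000e+00,  0.00000000e+00,  0.00000000e+00,
         1.00000000e+00]])}
red [([327.5, 146.6], [310, 126, 38, 40, 1136]), ([329.2, 122.2], [315, 118, 30, 10, 208]), ([238.1, 203.0], [235, 195, 8, 18, 105]), ([189.9, 161.4], [186, 159, 9, 6, 11])]
blue [([316.4, 242.7], [305, 227, 24, 32, 482])]
[283.48934175 584.28007328 207.49116685] [-3.13991986e+00 -1.26931377e-05  2.68979168e+00] [0.23246282 0.19818397 0.62919928] 85.28816331573454 0.1 11.0
```

View pics/top.png

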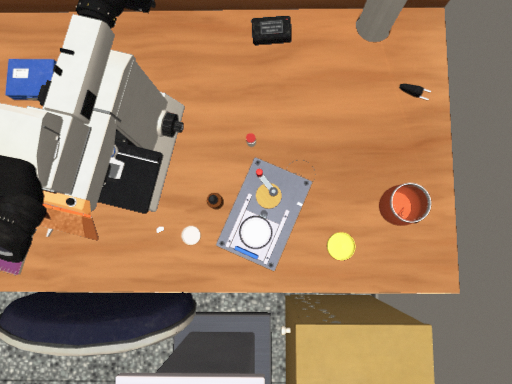

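View pics/scene.png

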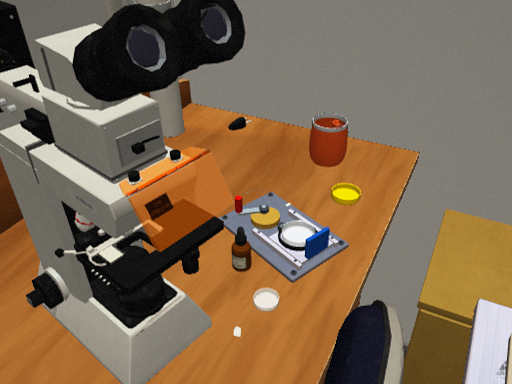

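The top view shows the fixture at about (265,213), with the red post at (259,172), hub at (271,191), blue tab at (246,252), vial at (250,137) and bottle at (215,200). The scene view agrees. The microscope stands between the arm and the fixture, so I'll measure both.

```bash
cat >> h.py <<'E'
def proj(im,P):
    H=im['color'].shape[0]; f=H/2/np.tan(np.radians(im['fovy'])/2)
    p=np.linalg.inv(im['world_from_camera'])@np.r_[P,1]
    return np.array([im['cx']+f*p[0]/-p[2],im['cy']-f*p[1]/-p[2]])
E
python3 - <<'E'
from h import *
np.set_printoptions(precision=0,suppress=True)
a=snap('top');b=snap('scene')
print('post',tri(a,(258.7,172),b,(238,198)))
for n,p,z in [('post',(258.7,171),66),('vial',(250.3,137),46),('hub',(271.5,191),38),('tab',(245.9,252),55),('bottle',(215,200),80),('c1',(257,158),10),('c2',(312,183),10),('c3',(271,269),10),('c4',(218,247),10),('nestc',(256.5,232),30)]: print(n,onz(a,*p,z))
for n,p in [('lens1',(148,65)),('lens2',(217,22)),('topknob',(250,30)),('orangeR',(207,150)),('head',(190,75)),('stageR',(222,225)),('sash',(235,228)),('eyelow',(90,95))]:
  print(n,[(z,onz(b,*p,z)[:2],proj(a,onz(b,*p,z))) for z in (100,200,250,300,350,400,450,500)])
B=cv2.resize(a['color'][:300,:230],None,fx=2,fy=2,interpolation=2)
cv2.imwrite('pics/c1.png',B)
E
```

```text
post (array([ 579., -150.,   65.]), np.float64(0.38871846991084036))
post [ 580. -150.   66.]
vial [ 658. -131.   46.]
hub [ 542. -177.   38.]
tab [ 413. -123.   55.]
bottle [519. -61.  80.]
c1 [ 619. -145.   10.]
c2 [ 562. -266.   10.]
c3 [ 375. -175.   10.]
c4 [423. -60.  10.]
nestc [ 455. -144.   30.]
lens1 [(100, array([1096., -558.]), array([451., -73.])), (200, array([ 911., -345.]), array([363., -19.])), (250, array([ 819., -238.]), array([308.,  15.])), (300, array([ 727., -131.]), array([244.,  54.])), (350, array([635., -25.]), array([168., 101.])), (400, array([543.,  82.]), array([ 75., 158.])), (450, array([451., 189.]), array([-40., 228.])), (500, array([359., 296.]), array([-185.,  318.]))]
lens2 [(100, array([ 1138., -1012.]), array([668., -96.])), (200, array([ 945., -702.]), array([559., -39.])), (250, array([ 848., -547.]), array([491.,  -4.])), (300, array([ 751., -392.]), array([411.,  37.])), (350, array([ 655., -237.]), array([316.,  86.])), (400, array([558., -82.]), array([201., 146.])), (450, array([461.,  73.]), array([ 59., 219.])), (500, array([365., 228.
[... 1767 characters left out ...]
0, array([427., 118.]), array([ 92., 246.])), (300, array([397., 169.]), array([ 43., 267.])), (350, array([366., 220.]), array([-14., 293.])), (400, array([335., 271.]), array([-83., 323.])), (450, array([304., 322.]), array([-166.,  359.])), (500, array([273., 373.]), array([-271.,  405.]))]
eyelow [(100, array([1098., -328.]), array([342., -72.])), (200, array([ 913., -163.]), array([265., -18.])), (250, array([821., -81.]), array([217.,  15.])), (300, array([728.,   1.]), array([160.,  54.])), (350, array([636.,  83.]), array([ 93., 101.])), (400, array([544., 165.]), array([ 12., 158.])), (450, array([451., 248.]), array([-89., 228.])), (500, array([359., 330.]), array([-218.,  317.]))]
```

View pics/c1.png

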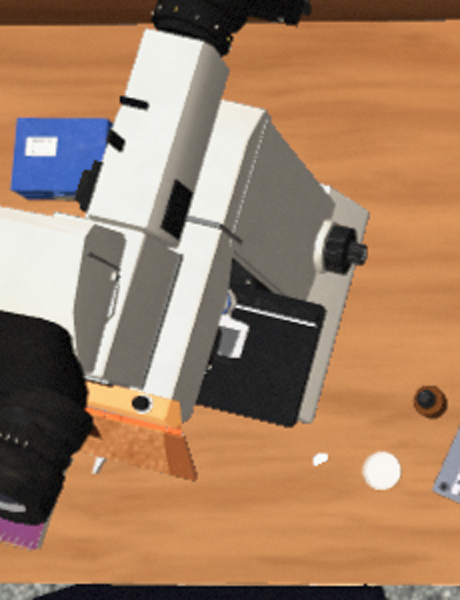

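The crop shows the microscope with its eyepieces nearest the robot, at about x≥400, y 60–220 and z up to roughly 480. The plan is to retract, rise, swing past at about 420 mm radius and z≈540, then come down at the fixture.

>>> {"fn": "carry_out", "kwargs": {"moves": [{"ty": -0.17, "fingers": 0.1}, {"ty": -0.17, "fingers": 0.1}, {"ty": -0.17, "fingers": 0.1}, {"ty": -0.17, "fingers": 0.1}, {"tz": -0.18, "fingers": 0.1}, {"tz": -0.18, "fingers": 0.1}, {"tz": -0.18, "fingers": 0.1}, {"tz": -0.18, "fingers": 0.1}, {"tz": -0.18, "fingers": 0.1}, {"tz": -0.18, "fingers": 0.1}]}}

```text
validation failed for argument at $.mo...
```

>>> {"fn": "carry_out", "kwargs": {"moves": [{"tx": 0, "ty": -0.17, "tz": 0, "twist": 0, "fingers": 0.1}, {"tx": 0, "ty": -0.17, "tz": 0, "twist": 0, "fingers": 0.1}, {"tx": 0, "ty": -0.17, "tz": 0, "twist": 0, "fingers": 0.1}, {"tx": 0, "ty": -0.17, "tz": 0, "twist": 0, "fingers": 0.1}, {"tx": 0, "ty": 0, "tz": -0.18, "twist": 0, "fingers": 0.1}, {"tx": 0, "ty": 0, "tz": -0.18, "twist": 0, "fingers": 0.1}, {"tx": 0, "ty": 0, "tz": -0.18, "twist": 0, "fingers": 0.1}, {"tx": 0, "ty": 0, "tz": -0.18, "twist": 0, "fingers": 0.1}, {"tx": 0, "ty": 0, "tz": -0.18, "twist": 0, "fingers": 0.1}, {"tx": 0, "ty": 0, "tz": -0.18, "twist": 0, "fingers": 0.1}]}}

```text
clock: 1.45
eef_pos: [194.5, 400.8, 534.2]
tool_rot: [3.141, -0.0, 2.69]
force: [0.4, 1.4, -0.9]
width: 8.3
gripper_force: 0.0
```

>>> {"fn": "carry_out", "kwargs": {"moves": [{"tx": 0, "ty": 0, "tz": -0.1, "twist": 0, "fingers": 0.1}, {"tx": 0, "ty": 0, "tz": -0.1, "twist": 0, "fingers": 0.1}, {"tx": -0.15, "ty": -0.063, "tz": 0, "twist": 0, "fingers": 0.1}, {"tx": -0.15, "ty": -0.063, "tz": 0, "twist": 0, "fingers": 0.1}, {"tx": -0.15, "ty": -0.063, "tz": 0, "twist": 0, "fingers": 0.1}]}}

```text
clock: 2.08
eef_pos: [292.2, 290.0, 592.3]
tool_rot: [3.141, 0.0, 2.69]
force: [-0.2, 0.7, 0.0]
width: 8.3
gripper_force: 0.0
```

```bash
python3 - <<'E'
from h import *
a=snap('top');b=snap('scene')
w=snap('wrist')
cv2.imwrite('pics/m1.png',cv2.resize(np.hstack([b['color'],w['color']]),(800,300)))
print(proj(b,[400,100,480]),proj(b,[400,100,520]),proj(w,[400,100,480]), proj(w,[400,200,480]))
E
```

```text
[264.14186892   0.57701538] [263.89785839 -56.91786316] [153.4450777 328.9217831] [227.96856325 296.55444874]
```

View pics/m1.png

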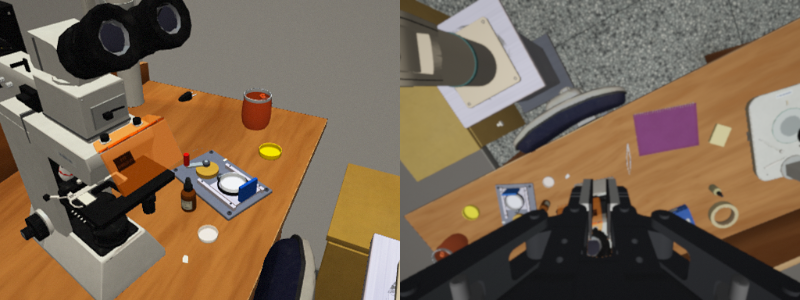

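The left half shows the microscope eyepieces below the tool. The right half shows the path ahead over the bench front is free. Tips are at z≈581, well above the eyepieces, so I carry on.

>>> {"fn": "carry_out", "kwargs": {"moves": [{"tx": -0.133, "ty": -0.083, "tz": 0, "twist": 0, "fingers": 0.1}, {"tx": -0.133, "ty": -0.083, "tz": 0, "twist": 0, "fingers": 0.1}, {"tx": -0.133, "ty": -0.083, "tz": 0, "twist": 0, "fingers": 0.1}, {"tx": -0.088, "ty": -0.106, "tz": 0, "twist": 0, "fingers": 0.1}, {"tx": -0.088, "ty": -0.106, "tz": 0, "twist": 0, "fingers": 0.1}, {"tx": -0.088, "ty": -0.106, "tz": 0, "twist": 0, "fingers": 0.1}, {"tx": -0.073, "ty": -0.138, "tz": 0, "twist": 0, "fingers": 0.1}, {"tx": -0.073, "ty": -0.138, "tz": 0, "twist": 0, "fingers": 0.1}, {"tx": -0.073, "ty": -0.138, "tz": 0, "twist": 0, "fingers": 0.1}, {"tx": -0.073, "ty": -0.138, "tz": 0, "twist": 0, "fingers": 0.1}]}}

```text
clock: 3.48
eef_pos: [403.0, -135.7, 592.2]
tool_rot: [3.141, 0.0, 2.693]
force: [0.2, -0.4, -0.1]
width: 8.8
gripper_force: 0.0
```

>>> {"fn": "carry_out", "kwargs": {"moves": [{"tx": -0.16, "ty": 0.03, "tz": 0, "twist": 0, "fingers": 0.1}, {"tx": -0.16, "ty": 0.03, "tz": 0, "twist": 0, "fingers": 0.1}, {"tx": -0.16, "ty": 0.03, "tz": 0, "twist": 0, "fingers": 0.1}, {"tx": -0.16, "ty": 0.03, "tz": 0, "twist": 0, "fingers": 0.1}, {"tx": 0, "ty": 0, "tz": 0.18, "twist": 0.03, "fingers": 0.1}, {"tx": 0, "ty": 0, "tz": 0.18, "twist": 0.03, "fingers": 0.1}, {"tx": 0, "ty": 0, "tz": 0.18, "twist": 0.03, "fingers": 0.1}, {"tx": 0, "ty": 0, "tz": 0.18, "twist": 0.03, "fingers": 0.1}, {"tx": 0, "ty": 0, "tz": 0.18, "twist": 0.03, "fingers": 0.1}, {"tx": 0, "ty": 0, "tz": 0.18, "twist": 0.03, "fingers": 0.1}]}}

```text
clock: 4.72
eef_pos: [591.7, -184.9, 266.0]
tool_rot: [3.141, -0.001, 2.124]
force: [0.6, -0.3, -0.4]
width: 8.6
gripper_force: 0.0
```

```bash
python3 - <<'E'
from h import *
w=snap('wrist','w1.png'); s=ctrl.read_state();print(s['eef_pos'],s['tool_rot'],s['qpos'])
print(blobs(w,(0,150,80),(8,255,255)),blobs(w,(100,130,60),(125,255,255)))
E
```

```text
[ 587.53663482 -182.4411708   258.55265796] [-3.13386412 -0.01126585  2.12050279] [-0.19579391  0.64967177  0.79645965  1.55560127 -0.49000886  1.16053188
  1.25338352]
[([126.9, 267.6], [90, 250, 64, 39, 1423]), ([99.4, 294.9], [82, 283, 41, 29, 601]), ([317.0, 156.4], [310, 150, 15, 14, 172]), ([261.6, 138.9], [258, 134, 9, 11, 74])] [([158.1, 47.2], [137, 30, 42, 34, 641])]
```

View pics/w1.png

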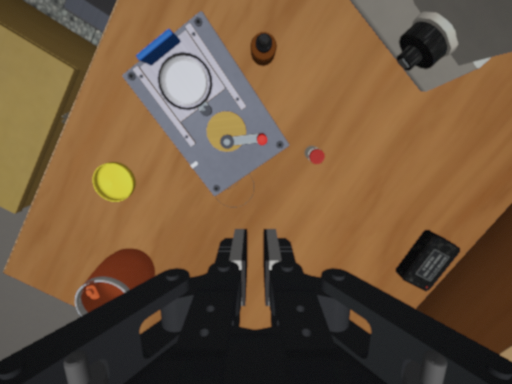

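The wrist view shows the post at (262,139), hub (227,142), tab (158,47), vial (317,156), bottle (264,42) and index mark (194,164). I'll use these with the top view to work out the fixture pose.

```bash
python3 - <<'E'
from h import *
np.set_printoptions(precision=1,suppress=True)
w=snap('wrist');t=snap('top');b=snap('scene')
s=ctrl.read_state();print(s['eef_pos'],s['tool_rot'])
print('red',blobs(w,(0,150,80),(8,255,255),5)[2:],blobs(t,(0,150,80),(8,255,255),5)[2:])
bw=blobs(w,(100,130,60),(125,255,255),1)[0];bt=blobs(t,(100,130,60),(125,255,255),3);print(bw,bt)
for n,p,z in [('post',(262,138),66),('hub',(227,141.5),38),('vial',(317,155),46),('bottle',(264,40),80),('nest',(185.5,81.5),30),('mark',(194,164),10),('c1',(201,14),10),('c2',(125,77),10),('c3',(216,193),10),('c4',(286,145),10)]:
  print(n,onz(w,*p,z))
for n,im in(('w',w),('t',t),('s',b)):
  m=cv2.inRange(cv2.cvtColor(im['color'],cv2.COLOR_BGR2HSV),np.array((100,130,60)),np.array((125,255,255)))
  k,l,st,c=cv2.connectedComponentsWithStats(m)
  for j in range(1,k):
    if st[j,4]>90: print(n,cv2.minAreaRect(np.argwhere(l==j)[:,::-1].astype(np.float32)), st[j])
E
```

```text
[ 591.7 -186.2  268.5] [-3.1 -0.   2.1]
red [([320.9, 161.9], [314, 155, 15, 15, 180]), ([264.7, 144.4], [261, 140, 9, 10, 75]), ([433.0, 294.0], [433, 294, 1, 1, 1])] [([258.8, 171.9], [256, 169, 6, 7, 34])]
([160.2, 52.3], [139, 35, 42, 34, 640]) [([28.5, 77.5], [6, 59, 50, 40, 1367]), ([245.9, 252.1], [235, 246, 23, 13, 99])]
post [ 572.5 -144.    66. ]
hub [ 536.4 -174.2   38. ]
vial [ 647.8 -126.    46. ]
bottle [517.9 -52.3  80. ]
nest [ 451.4 -136.6   30. ]
mark [ 510.  -231.8   10. ]
c1 [425.5 -54.5  10. ]
c2 [ 373.  -175.2   10. ]
c3 [ 559.5 -253.5   10. ]
c4 [ 610.5 -137.7   10. ]
w ((159.61138916015625, 53.136146545410156), (15.9013032913208, 42.849090576171875), 50.710594177246094) [139  35  42  34 640]
t ((30.387845993041992, 78.92536926269531), (48.237457275390625, 39.126888275146484), 1.6365771293640137) [   6   59   50   40 1367]
t ((245.98289489746094, 252.0376739501953), (24.166091918945312, 4.05526876449585), 24.443954467773438) [235 246  23  13  99]
s ((316.8076477050781, 242.46153259277344), (18.305105209350586, 34.66876220703125), 56.30992889404297) [305 227  24  32 481]
```

```bash
python3 - <<'E'
from h import *
np.set_printoptions(precision=1,suppress=True)
w=snap('wrist');t=snap('top')
r=blobs(w,(0,150,80),(8,255,255),5)[2:4];print(r)
d=np.array(r[1][0])-(261.8,139)
F=[(50,0),(50,-63.5),(-106,70),(-106,-70),(108,-70),(108,70)]
W=[((227,141.5),38),((194,164),10),((201,14),10),((125,77),10),((216,193),10),((286,145),10)]
T=[((271.5,191),38),None,((218,247),10),((271,269),10),((312,183),10),((257,158),10)]
def fit(A,B):
  A=np.array(A,float);B=np.array(B)[:,:2];a=A-A.mean(0);b=B-B.mean(0)
  th=np.arctan2((a[:,0]*b[:,1]-a[:,1]*b[:,0]).sum(),(a*b).sum());c,s=np.cos(th),np.sin(th);R=np.array([[c,-s],[s,c]])
  o=B.mean(0)-R@A.mean(0);print('yaw',np.degrees(th),'o',o,'res',(B-(A@R.T+o)).ravel());return R,o
for n,im,L,off in(('w',w,W,d),('t',t,T,np.zeros(2))):
  k=[i for i in range(6) if L[i]]
  R,o=fit([F[i] for i in k],[onz(im,*(np.array(L[i][0])+off),L[i][1]) for i in k])
  piv=R@[50,0]+o; post=onz(im,*((264.7,143.6) if n=='w' else (258.8,171.2)),66)[:2]
  v=R.T@(post-piv);print(n,'piv',piv,'post',post,np.linalg.norm(v),'theta',np.degrees(np.arctan2(v[1],v[0])),'tab',R@[-95,0]+o)
  if n=='w':print('vial',onz(w,*(np.array(r[0][0])),46))
E
```

```text
[([317.3, 155.5], [310, 149, 15, 14, 169]), ([262.4, 137.7], [259, 133, 8, 10, 69])]
yaw -23.234748623417307 o [ 496.8 -159.3] res [-0.1  0.3 -1.2 -0.2  2.5 -4.6  5.2  1.1 -1.3  6.7 -5.2 -3.3]
w piv [ 542.7 -179.1] post [ 586.1 -153.6] 50.27003944549354 theta 53.62753374417453 tab [ 409.5 -121.9]
vial [ 657.5 -130.8   46. ]
yaw -24.196671589790622 o [ 494.3 -160.1] res [ 1.7  4.  -3.8 -7.2  6.5  5.5 -1.8  2.1 -2.6 -4.5]
t piv [ 539.9 -180.6] post [ 579.9 -149.9] 50.32780204337517 theta 61.651426269964844 tab [ 407.6 -121.1]
```

>>> {"fn": "carry_out", "kwargs": {"moves": [{"tx": 0, "ty": 0, "tz": 0, "twist": -0.058, "fingers": 0.1}, {"tx": 0, "ty": 0, "tz": 0, "twist": -0.058, "fingers": 0.1}, {"tx": 0, "ty": 0, "tz": 0, "twist": -0.058, "fingers": 0.1}, {"tx": 0, "ty": 0, "tz": 0, "twist": -0.058, "fingers": 0.1}, {"tx": 0.086, "ty": 0.064, "tz": 0, "twist": 0, "fingers": 0.1}, {"tx": 0.086, "ty": 0.064, "tz": 0, "twist": 0, "fingers": 0.1}, {"tx": 0, "ty": 0, "tz": 0.15, "twist": 0, "fingers": 0.1}, {"tx": 0, "ty": 0, "tz": 0.15, "twist": 0, "fingers": 0.1}, {"tx": 0, "ty": 0, "tz": 0.15, "twist": 0, "fingers": 0.1}, {"tx": 0, "ty": 0, "tz": 0.08, "twist": 0, "fingers": 0.1}, {"tx": 0, "ty": 0, "tz": 0, "twist": 0, "fingers": 0.1}, {"tx": 0, "ty": 0, "tz": 0, "twist": 0, "fingers": 0.1}]}}

```text
clock: 6.52
eef_pos: [554.4, -136.6, 111.5]
tool_rot: [3.141, 0.004, 2.853]
force: [1.1, -1.1, 1.3]
width: 8.4
gripper_force: 0.0
```

```bash
python3 - <<'E'
from h import *
np.set_printoptions(precision=2,suppress=True)
for i in range(3):
  w=snap('wrist'); s=ctrl.read_state();print(s['eef_pos'],s['tool_rot'],s['force'],s['qpos'][6])
  print(blobs(w,(0,150,80),(8,255,255),5))
cv2.imwrite('pics/w2.png',w['color'])
E
```

```text
[ 554.34 -136.47  111.53] [3.14 0.   2.85] [ 0.01 -0.26 -0.01] 1.9307223259584005
[([250.0, 230.6], [243, 218, 14, 28, 252])]
[ 554.12 -136.3   111.35] [3.14 0.   2.85] [0.24 0.58 0.16] 1.9307509228288715
[([250.0, 230.7], [243, 218, 14, 28, 250])]
[ 553.81 -136.11  111.06] [3.14 0.   2.85] [-0.07  0.18 -0.34] 1.9307823028257496
[([249.9, 231.0], [243, 219, 14, 27, 237])]
```

View pics/w2.png

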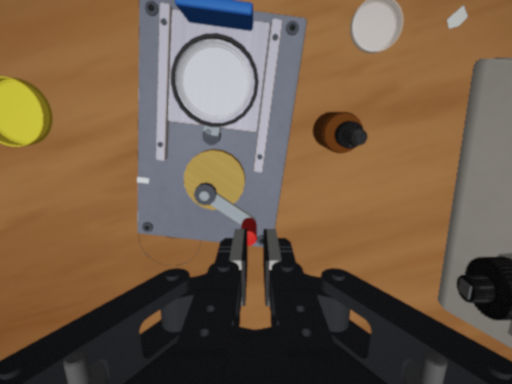

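The post (250,235) lies just ahead of the finger gap (256,235), the hub is at (205,193), and dish, vial and bottle are undisturbed. I'll check the post in tool coordinates.

```bash
python3 - <<'E'
from h import *
np.set_printoptions(precision=1,suppress=True)
w=snap('wrist');s=ctrl.read_state();e=s['eef_pos'];y=s['tool_rot'][2]
X=np.array([np.cos(y),np.sin(y)]);Y=np.array([np.sin(y),-np.cos(y)])
P={'post':((250.5,239),66),'hub':((204.5,193),38),'mark':((143,180.5),10),'c':((208,78),30),'tabL':((176,10),62)}
q={}
for n,(p,z) in P.items():
  q[n]=onz(w,*p,z)[:2];d=q[n]-e[:2];print(n,q[n],'tool',d@X,d@Y)
print(np.linalg.norm(q['post']-q['hub']), 'nest->hub yaw',np.degrees(np.arctan2(*(q['hub']-q['c'])[::-1])),'mark->hub yaw',np.degrees(np.arctan2(*(q['hub']-q['mark'])[::-1]))-90)
E
```

```text
post [ 580.7 -147.5] tool -29.28080489591822 -3.36227676114763
hub [ 539.8 -177.5] tool 1.3595565523396087 -43.79070368047939
mark [ 517.4 -237.4] tool 5.804024506386091 -107.60113537325047
c [ 451.1 -144.7] tool 95.72634968974776 -37.51264945641071
tabL [ 409.9 -147.4] tool 134.43470748325333 -51.75743685654526
50.72760050358812 nest->hub yaw -20.315868028474178 mark->hub yaw -20.493971414306188
```

>>> {"fn": "carry_out", "kwargs": {"moves": [{"tx": 0, "ty": 0, "tz": 0.1, "twist": 0, "fingers": 0.1}, {"tx": 0, "ty": 0, "tz": 0.1, "twist": 0, "fingers": 0.1}, {"tx": 0, "ty": 0, "tz": 0, "twist": 0, "fingers": 0.1}, {"tx": -0.0235, "ty": -0.002, "tz": 0, "twist": 0.05, "fingers": 0.1}, {"tx": -0.0235, "ty": -0.002, "tz": 0, "twist": 0.05, "fingers": 0.1}, {"tx": -0.0235, "ty": -0.002, "tz": 0, "twist": 0.05, "fingers": 0.1}, {"tx": -0.0235, "ty": -0.002, "tz": 0, "twist": 0.05, "fingers": 0.1}, {"tx": -0.0235, "ty": -0.002, "tz": 0, "twist": 0.05, "fingers": 0.1}]}}

```text
clock: 7.72
eef_pos: [580.6, -157.8, 51.2]
tool_rot: [3.139, 0.001, 2.063]
force: [0.6, 0.3, 0.8]
width: 8.7
gripper_force: 0.0
```

```bash
cat >> h.py <<'E'
def tool():
    s=ctrl.read_state();e=s['eef_pos'];y=s['tool_rot'][2]
    return e,y,np.array([np.cos(y),np.sin(y)]),np.array([np.sin(y),-np.cos(y)]),s
E
python3 - <<'E'
from h import *
np.set_printoptions(precision=1,suppress=True)
w=snap('wrist');t=snap('top');e,y,X,Y,s=tool()
d=np.array([540.3,-178])-e[:2];print('pivot in tool',d@X,d@Y,'yaw',np.degrees(y),s['force'],s['qpos'])
print(blobs(w,(0,150,80),(8,255,255),3),blobs(t,(0,150,80),(8,255,255),5)[2:])
E
```

```text
pivot in tool 2.039554692336922 -44.64932609410998 yaw 118.45858467248209 [0.4 0.6 0.8] [-0.2  0.9  0.7  1.8 -0.8  0.7  1.4]
[([375.3, 240.2], [359, 225, 34, 32, 835]), ([260.4, 217.8], [251, 200, 21, 36, 575])] [([286.5, 19.0], [286, 19, 2, 1, 2])]
```

>>> {"fn": "carry_out", "kwargs": {"moves": [{"tx": -0.0235, "ty": -0.002, "tz": 0, "twist": 0.05, "fingers": 0.1}, {"tx": -0.0235, "ty": -0.002, "tz": 0, "twist": 0.05, "fingers": 0.1}, {"tx": -0.0235, "ty": -0.002, "tz": 0, "twist": 0.05, "fingers": 0.1}, {"tx": -0.0235, "ty": -0.002, "tz": 0, "twist": 0.05, "fingers": 0.1}, {"tx": -0.0235, "ty": -0.002, "tz": 0, "twist": 0.05, "fingers": 0.1}, {"tx": -0.0235, "ty": -0.002, "tz": 0, "twist": 0.05, "fingers": 0.1}]}}

```text
clock: 8.57
eef_pos: [580.4, -198.3, 50.4]
tool_rot: [3.141, -0.001, 1.124]
force: [0.1, -0.6, -0.0]
width: 8.6
gripper_force: 0.0
```

```bash
python3 - <<'E'
from h import *
np.set_printoptions(precision=2,suppress=True)
w=snap('wrist','w3.png');t=snap('top');e,y,X,Y,s=tool()
d=np.array([540.3,-178])-e[:2];print('pivot in tool',d@X,d@Y,'yaw',np.degrees(y),s['force'],s['qpos'])
print(blobs(w,(0,150,80),(8,255,255),3))
E
```

```text
pivot in tool 2.1059964347812157 -44.81438406759424 yaw 64.5558927385731 [-0.01 -0.05 -0.39] [-0.2   0.97  0.88  1.76 -0.95  0.89  0.67]
[([328.0, 66.4], [309, 46, 39, 41, 1191]), ([218.0, 159.9], [205, 146, 27, 29, 571])]
```

View pics/w3.png

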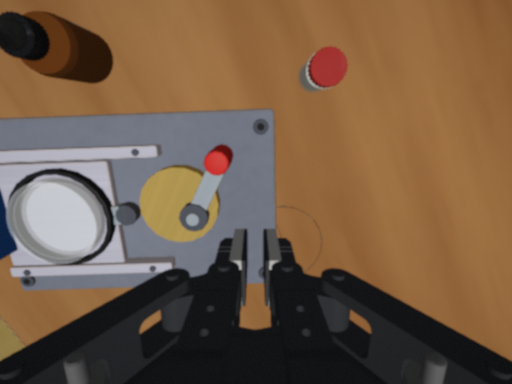

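The view shows the post at (217,160) is left well behind the fingers (256,240), so it has not been pushed along. I'll compute where it is.

```bash
python3 - <<'E'
from h import *
np.set_printoptions(precision=1,suppress=True)
w=snap('wrist');t=snap('top');b=snap('scene');e,y,X,Y,s=tool()
print(e,s['clock'])
print('cam pos',np.array(w['world_from_camera'])[:3,3])
for n,p,z in(('post',(217,160),66),('hub',(193,217),38),('vial',(328,66),46),('nest',(63,217),30),('bottle',(20,35),87)):
  q=onz(w,*p,z);d=q[:2]-e[:2];print(n,q,'tool',d@X,d@Y)
print('tips px',proj(w,[e[0],e[1],e[2]-11]),proj(w,[580,-150,66]),proj(w,[540.3,-178,38]))
print(blobs(b,(0,150,80),(8,255,255),5),blobs(t,(0,150,80),(8,255,255),5))
E
```

```text
[ 580.3 -197.9   49.8] 8.825
cam pos [ 609.8 -134.8  215.9]
post [ 581. -149.   66.] tool 44.552879763036714 -20.32363303544003
hub [ 543.4 -178.7   38. ] tool 1.6485940338688414 -41.64607155081796
vial [ 656.5 -131.    46. ] tool 93.04935372628601 40.2334968378463
nest [ 458.7 -141.6   30. ] tool -1.0060006273877462 -134.03188541716537
bottle [536.6 -67.2  87. ] tool 99.49666532567716 -95.3503946865761
tips px [255.5 219.5] [216.2 162.5] [188.5 218. ]
[([327.4, 146.6], [309, 125, 39, 41, 1140]), ([329.2, 122.2], [315, 118, 30, 10, 212]), ([238.2, 203.4], [235, 195, 8, 18, 109]), ([195.5, 158.3], [192, 156, 7, 5, 10]), ([77.4, 220.1], [76, 219, 4, 3, 7])] [([409.5, 202.3], [393, 185, 34, 36, 939]), ([388.6, 208.0], [379, 186, 30, 39, 391]), ([286.5, 19.0], [286, 19, 2, 1, 2]), ([398.0, 185.0], [398, 185, 1, 1, 1]), ([410.0, 223.0], [410, 223, 1, 1, 1])]
```

```bash
python3 - <<'E'
from h import *
np.set_printoptions(precision=1,suppress=True)
w=snap('wrist');e,y,X,Y,s=tool()
for x in(-11,0,11):
  print(x,[(z,proj(w,np.r_[e[:2]+x*X+7*Y,z])) for z in(30,39,50,60,70,80)])
c=w['color'][190:320,190:330];cv2.imwrite('pics/tip.png',cv2.resize(c,None,fx=4,fy=4,interpolation=2))
print(s['width'],s['gripper_force'],s['tool_rot'],s['eef_pos'],s['tau'])
E
```

```text
-11 [(30, array([265.4, 231.4])), (39, array([265.9, 236.8])), (50, array([266.6, 244.2])), (60, array([267.2, 251.6])), (70, array([268. , 259.9])), (80, array([268.8, 269.3]))]
0 [(30, array([265.6, 216.8])), (39, array([266.1, 221.7])), (50, array([266.7, 228.2])), (60, array([267.4, 234.9])), (70, array([268.2, 242.3])), (80, array([269.1, 250.7]))]
11 [(30, array([265.7, 201.8])), (39, array([266.2, 206. ])), (50, array([266.9, 211.7])), (60, array([267.6, 217.5])), (70, array([268.4, 224.1])), (80, array([269.3, 231.5]))]
8.356111329460395 0.0 [ 3.1 -0.   1.1] [ 580.3 -197.9   49.7] [  0.1 -55.9  15.1 -10.4   0.   -0.    0. ]
```

View pics/tip.png

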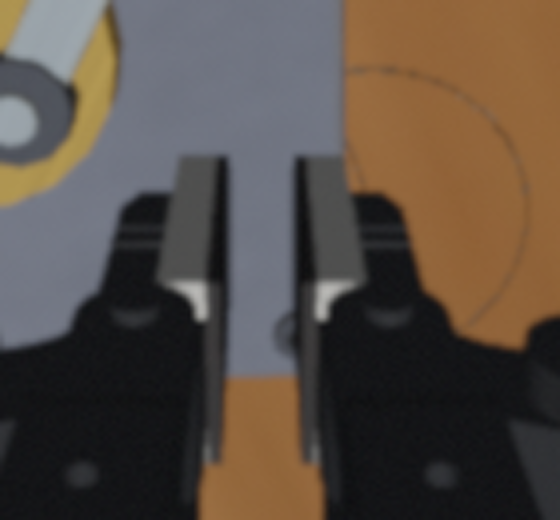

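The tip ends appear at about row 229, well above where a tip at z=39 would project. The fingers passed over the post untouched, so the tips must really sit at z≥66, roughly 26 mm or more higher than tips_ahead implies. I'll go back along the arc, raised, and push about 28 mm lower.

>>> {"fn": "carry_out", "kwargs": {"moves": [{"tx": 0, "ty": 0, "tz": -0.06, "twist": 0, "fingers": 0.1}, {"tx": 0.0235, "ty": -0.002, "tz": 0, "twist": -0.05, "fingers": 0.1}, {"tx": 0.0235, "ty": -0.002, "tz": 0, "twist": -0.05, "fingers": 0.1}, {"tx": 0.0235, "ty": -0.002, "tz": 0, "twist": -0.05, "fingers": 0.1}, {"tx": 0.0235, "ty": -0.002, "tz": 0, "twist": -0.05, "fingers": 0.1}, {"tx": 0.0235, "ty": -0.002, "tz": 0, "twist": -0.05, "fingers": 0.1}, {"tx": 0.0235, "ty": -0.002, "tz": 0, "twist": -0.05, "fingers": 0.1}, {"tx": 0.0235, "ty": -0.002, "tz": 0, "twist": -0.05, "fingers": 0.1}, {"tx": 0.0235, "ty": -0.002, "tz": 0, "twist": -0.05, "fingers": 0.1}, {"tx": 0.0235, "ty": -0.002, "tz": 0, "twist": -0.05, "fingers": 0.1}, {"tx": 0.0235, "ty": -0.002, "tz": 0, "twist": -0.05, "fingers": 0.1}, {"tx": 0.0235, "ty": -0.002, "tz": 0, "twist": -0.05, "fingers": 0.1}]}}

```text
clock: 10.38
eef_pos: [552.1, -136.4, 68.7]
tool_rot: [-3.141, 0.002, 2.86]
force: [-0.1, 0.4, 0.4]
width: 8.6
gripper_force: 0.0
```

```bash
python3 - <<'E'
from h import *
np.set_printoptions(precision=1,suppress=True)
for i in range(2): w=snap('wrist')
b=snap('scene');e,y,X,Y,s=tool()
print(e,np.degrees(y),s['force'])
for n,q in(('piv',[541,-178]),('post',[580.5,-149])):
  d=np.array(q)-e[:2];print(n,d@X,d@Y)
p=proj(b,[e[0],e[1],e[2]-11]);print('pred tip',p,proj(b,[580.5,-149,66]),proj(b,[e[0],e[1],e[2]+15]))
u,v=p.astype(int);c=b['color'][max(0,v-70):v+30,u-60:u+60]
cv2.imwrite('pics/s2.png',cv2.resize(c,None,fx=5,fy=5,interpolation=2));print(u-60,max(0,v-70))
E
```

```text
[ 552.1 -136.5   68.5] 163.34215325604967 [ 0.8 -0.  -0.1]
piv -1.282832446744525 -42.96309889086807
post -30.81214461395301 -3.857220522884142
pred tip [247.5 208.9] [237.  197.4] [247.2 197.3]
187 138
```

View pics/s2.png

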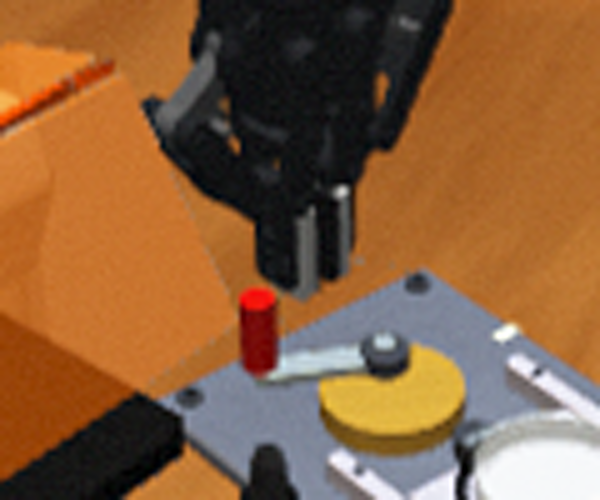

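The scene crop shows the tips at crop (300,297), scene (247,197.4). That puts the real tip height at TCP z + 15 rather than −11, and clear of the post. I'll lower so the tips sit at z≈42, then sweep.

>>> {"fn": "carry_out", "kwargs": {"moves": [{"tx": 0, "ty": 0, "tz": 0.07, "twist": 0, "fingers": 0.1}, {"tx": 0, "ty": 0, "tz": 0.068, "twist": 0, "fingers": 0.1}, {"tx": 0, "ty": 0, "tz": 0, "twist": 0, "fingers": 0.1}, {"tx": -0.0235, "ty": -0.002, "tz": 0, "twist": 0.05, "fingers": 0.1}, {"tx": -0.0235, "ty": -0.002, "tz": 0, "twist": 0.05, "fingers": 0.1}, {"tx": -0.0235, "ty": -0.002, "tz": 0, "twist": 0.05, "fingers": 0.1}, {"tx": -0.0235, "ty": -0.002, "tz": 0, "twist": 0.05, "fingers": 0.1}, {"tx": -0.0235, "ty": -0.002, "tz": 0, "twist": 0.05, "fingers": 0.1}]}}

```text
clock: 11.52
eef_pos: [579.1, -155.3, 27.0]
tool_rot: [3.139, -0.004, 2.063]
force: [-1.3, 4.3, 1.6]
width: 8.3
gripper_force: 2.3
```

```bash
cat > chk.py <<'E'
from h import *
np.set_printoptions(precision=1,suppress=True)
b=snap('scene');t=snap('top');w=snap('wrist');e,y,X,Y,s=tool()
d=np.array([541,-178])-e[:2];print(e,np.degrees(y),s['force'],'piv',d@X,d@Y,'az',np.degrees(np.arctan2(-d[1],-d[0])),s['qpos'],s['clock'])
for n,im in(('s',b),('t',t),('w',w)): print(n,[q for q in blobs(im,(0,150,80),(8,255,255),8)])
E
python3 chk.py
```

```text
[ 579.4 -156.7   26.8] 118.64589954836187 [-0.8  4.1  3.2] piv -0.25430411397240726 -43.88838260092534 az 28.977886933579363 [-0.2  0.9  0.6  1.8 -0.8  0.7  1.4] 11.675
s [([327.4, 146.7], [309, 125, 39, 41, 1158]), ([329.1, 122.2], [315, 118, 30, 10, 203]), ([240.0, 196.2], [238, 188, 5, 18, 64]), ([134.3, 191.6], [132, 190, 5, 4, 9]), ([77.4, 220.1], [76, 219, 4, 3, 7]), ([83.6, 223.4], [81, 223, 6, 2, 7]), ([189.5, 162.0], [188, 161, 4, 3, 4]), ([184.5, 164.2], [183, 163, 4, 3, 4])]
t [([409.5, 202.4], [393, 185, 34, 36, 929]), ([388.7, 208.0], [379, 186, 32, 39, 391]), ([286.5, 19.0], [286, 19, 2, 1, 2])]
w [([392.5, 261.0], [373, 243, 40, 37, 1107]), ([255.8, 276.8], [246, 250, 19, 50, 700])]
```

Contact made at about 4 N, and the post sits in the cradle. Continuing the sweep.

>>> {"fn": "carry_out", "kwargs": {"moves": [{"tx": -0.0235, "ty": -0.002, "tz": 0, "twist": 0.05, "fingers": 0.1}, {"tx": -0.0235, "ty": -0.002, "tz": 0, "twist": 0.05, "fingers": 0.1}, {"tx": -0.0235, "ty": -0.002, "tz": 0, "twist": 0.05, "fingers": 0.1}, {"tx": -0.0235, "ty": -0.002, "tz": 0, "twist": 0.05, "fingers": 0.1}, {"tx": -0.0235, "ty": -0.002, "tz": 0, "twist": 0.05, "fingers": 0.1}, {"tx": -0.0235, "ty": -0.002, "tz": 0, "twist": 0.05, "fingers": 0.1}, {"tx": -0.0235, "ty": -0.002, "tz": 0, "twist": 0.05, "fingers": 0.1}, {"tx": -0.0235, "ty": -0.002, "tz": 0, "twist": 0.05, "fingers": 0.1}, {"tx": -0.0235, "ty": -0.002, "tz": 0, "twist": 0.05, "fingers": 0.1}, {"tx": -0.0235, "ty": -0.002, "tz": 0, "twist": 0.05, "fingers": 0.1}, {"tx": -0.0235, "ty": -0.002, "tz": 0, "twist": 0.05, "fingers": 0.1}]}}

```text
clock: 13.05
eef_pos: [555.7, -221.2, 26.7]
tool_rot: [3.141, -0.004, 0.338]
force: [4.6, 2.4, -0.7]
width: 8.5
gripper_force: 2.0
```

```bash
python3 chk.py
```

```text
[ 554.4 -222.    26.6] 19.711368817755734 [1.9 1.5 0.9] piv 2.1948639370000094 -45.99397384135858 az -73.02075236522278 [-0.2  1.   0.9  1.8 -1.1  0.9  0. ] 13.2
s [([327.4, 146.6], [309, 125, 39, 41, 1145]), ([329.1, 122.2], [315, 118, 30, 10, 211]), ([275.6, 187.4], [272, 180, 8, 16, 99]), ([133.4, 192.2], [130, 190, 7, 5, 8]), ([77.6, 220.4], [76, 219, 4, 4, 8]), ([83.5, 223.3], [81, 223, 6, 2, 6]), ([173.0, 171.2], [171, 170, 5, 3, 5]), ([164.0, 175.8], [162, 175, 5, 3, 5])]
t [([409.4, 202.3], [393, 185, 34, 36, 938]), ([388.8, 208.0], [379, 185, 31, 40, 393]), ([286.5, 19.0], [286, 19, 2, 1, 2])]
w [([494.2, 333.0], [464, 313, 48, 47, 1302]), ([254.9, 274.7], [246, 249, 19, 49, 772]), ([145.9, 2.3], [132, 0, 28, 7, 130])]
```

```bash
cat > ang.py <<'E'
from h import *
b=snap('scene')
for c,s in blobs(b,(0,150,80),(8,255,255),12):
  if 230<c[0]<300 and s[4]>40:
    q=onz(b,c[0],c[1],49.5)  # blob centroid = mid of the post
    d=q[:2]-[541,-178];print(c,s,q,np.linalg.norm(d),'az',np.degrees(np.arctan2(d[1],d[0])))
E
python3 ang.py
```

```text
[276.2, 187.3] [273, 180, 7, 16, 91] [ 538.85781522 -231.33422021   49.5       ] 53.377223619817215 az -92.30006565165655
```

>>> {"fn": "carry_out", "kwargs": {"moves": [{"tx": -0.0245, "ty": -0.002, "tz": 0, "twist": 0.052, "fingers": 0.1}, {"tx": -0.0245, "ty": -0.002, "tz": 0, "twist": 0.052, "fingers": 0.1}, {"tx": 0, "ty": 0, "tz": 0, "twist": 0, "fingers": 0.1}]}}

```text
clock: 13.62
eef_pos: [539.9, -223.8, 26.4]
tool_rot: [-3.141, -0.002, 0.017]
force: [3.3, 3.1, 2.3]
width: 8.3
gripper_force: 2.7
```

```bash
python3 ang.py; python3 - <<'E'
from h import *
b=snap('scene');w=snap('wrist');e,y,X,Y,s=tool();d=e[:2]-[541,-178];print(e,np.degrees(y),'az',np.degrees(np.arctan2(d[1],d[0])))
A=cv2.resize(b['color'][160:280,210:360],(500,400),interpolation=2)
cv2.imwrite('pics/s3.png',A);cv2.imwrite('pics/w4.png',w['color'])
# white mark candidates in wrist + brass disc + hub
hsv=cv2.cvtColor(w['color'],cv2.COLOR_BGR2HSV)
print('white',blobs(w,(0,0,200),(180,40,255),8));print('brass',blobs(w,(18,110,100),(28,255,255),3))
print('s white',blobs(b,(0,0,200),(180,40,255),10));print('s brass',[q for q in blobs(b,(18,110,100),(28,255,255),5) if 230<q[0][0]<320])
E
```

```text
[282.2, 190.1] [279, 182, 7, 17, 98] [ 524.3486206  -227.80629301   49.5       ] 52.51604763692037 az -108.48595676905373
[ 539.83227488 -223.86612989   26.26685749] 0.9476439939130433 az -91.4584023376694
white [([147.0, 323.8], [141, 319, 14, 12, 82]), ([120.4, 285.2], [119, 282, 4, 7, 17])]
brass [([192.9, 193.2], [148, 158, 89, 77, 4669]), ([365.1, 326.0], [358, 320, 14, 14, 89]), ([192.0, 242.6], [185, 241, 14, 4, 33])]
s white [([489.2, 343.3], [466, 299, 46, 85, 2904]), ([73.1, 97.5], [0, 66, 154, 59, 1790]), ([78.9, 173.5], [30, 144, 94, 60, 1733]), ([67.3, 39.9], [36, 24, 65, 38, 878]), ([19.0, 135.3], [0, 124, 39, 24, 439]), ([296.6, 234.5], [281, 226, 33, 20, 430]), ([283.1, 247.7], [253, 228, 54, 38, 414]), ([106.7, 250.1], [87, 236, 36, 26, 392]), ([120.1, 319.5], [90, 298, 65, 39, 349]), ([265.9, 299.6], [254, 291, 25, 18, 334])]
s brass [([257.4, 210.5], [245, 200, 29, 21, 392])]
```

```bash
python3 - <<'E'
from h import *
b=snap('scene')
h=onz(b,264,207,38)[:2];m=onz(b,288.4,204.4,10)[:2];p=onz(b,282.2,183.5,66)[:2];p2=onz(b,282.2,190.1,49.5)[:2]
az=lambda d:np.degrees(np.arctan2(d[1],d[0]))
print(h,m,p,'mark',az(m-h),'post',az(p-h),az(p2-h),np.linalg.norm(m-h),np.linalg.norm(p-h))
E
```

```text
[ 538.99001516 -177.30533491] [ 515.04231215 -239.11561596] [ 524.06881732 -226.44975436] mark -111.17830224275806 post -106.8893063308261 -106.1680949288336 66.28727874404912 51.359673949926275
```

>>> {"fn": "carry_out", "kwargs": {"moves": [{"tx": -0.014, "ty": -0.001, "tz": 0, "twist": 0.028, "fingers": 0.1}, {"tx": 0, "ty": 0, "tz": 0, "twist": 0, "fingers": 0.1}, {"tx": 0, "ty": 0, "tz": 0, "twist": 0, "fingers": 0.1}]}}

```text
clock: 14.2
eef_pos: [536.1, -223.6, 26.3]
tool_rot: [-3.141, -0.002, -0.072]
force: [4.6, 4.2, 3.8]
width: 8.5
gripper_force: 3.5
```

```bash
python3 ang.py; python3 - <<'E'
from h import *
b=snap('scene');e,y,X,Y,s=tool();print(e,np.degrees(y))
for c,st in blobs(b,(0,150,80),(8,255,255),12):
  if 230<c[0]<300 and st[4]>40:
    p=onz(b,c[0],c[1]-6.6,66)[:2]-[539,-177.3];print(np.degrees(np.arctan2(p[1],p[0])))
E
```

```text
[283.7, 191.4] [280, 183, 8, 17, 103] [ 519.93755414 -225.10558628   49.5       ] 51.600027951819214 az -114.09097780776037
[ 536.10641001 -223.55772568   26.25252947] -4.112924295847025
-112.33325989428057
```

>>> {"fn": "carry_out", "kwargs": {"moves": [{"tx": 0.06, "ty": 0, "tz": 0, "twist": 0, "fingers": 0.1}, {"tx": 0, "ty": 0, "tz": -0.2, "twist": 0, "fingers": 0.1}, {"tx": 0, "ty": 0, "tz": -0.2, "twist": 0, "fingers": 0.05}, {"tx": 0, "ty": 0, "tz": 0, "twist": 0.051, "fingers": 0}, {"tx": 0, "ty": 0, "tz": 0, "twist": 0.051, "fingers": 0}, {"tx": -0.158, "ty": -0.032, "tz": 0, "twist": 0, "fingers": 0}, {"tx": -0.158, "ty": -0.032, "tz": 0, "twist": 0, "fingers": 0}, {"tx": -0.158, "ty": -0.032, "tz": 0, "twist": 0, "fingers": 0}, {"tx": -0.158, "ty": -0.032, "tz": 0, "twist": 0, "fingers": 0}, {"tx": 0, "ty": 0, "tz": 0, "twist": 0, "fingers": 0}]}}

```text
clock: 15.55
eef_pos: [387.8, -115.1, 145.4]
tool_rot: [-3.141, 0.005, -0.395]
force: [0.9, 0.2, -0.1]
width: -0.1
gripper_force: 0.0
```

```bash
python3 chk.py; python3 ang.py; python3 - <<'E'
from h import *
np.set_printoptions(precision=1,suppress=True)
w=snap('wrist');t=snap('top');e,y,X,Y,s=tool()
cv2.imwrite('pics/w5.png',w['color'])
for im in(w,t):
  for c,st in blobs(im,(100,130,60),(125,255,255),3):
    if st[4]>60: q=onz(im,*c,58);d=q[:2]-e[:2];print(c,st,q,'tool',d@X,d@Y)
print('s blue',blobs(snap('scene'),(100,130,60),(125,255,255),2), 'tips',proj(w,[*e[:2],e[2]+15]))
E
```

```text
[ 392.8 -118.2  146.1] -22.593486332406666 [ 0.6 -0.1  0.5] piv 159.77662651892624 -1.7024704864881657 az 158.0169952155285 [-0.5  0.7  1.2  2.2 -1.   0.9 -0.6] 15.7
s [([283.7, 191.3], [280, 184, 8, 16, 100]), ([313.2, 134.1], [310, 125, 8, 18, 87]), ([317.6, 121.3], [315, 119, 6, 6, 24]), ([149.5, 184.0], [146, 182, 8, 5, 8]), ([77.6, 220.4], [76, 219, 4, 4, 8]), ([313.8, 161.0], [312, 159, 5, 5, 6]), ([184.5, 164.5], [182, 163, 6, 4, 6]), ([83.5, 223.3], [81, 223, 6, 2, 6])]
t [([409.5, 202.3], [393, 185, 34, 36, 940]), ([388.7, 207.9], [379, 185, 31, 40, 394]), ([250.3, 137.2], [246, 133, 10, 9, 73]), ([293.4, 200.4], [291, 198, 6, 6, 30]), ([286.5, 19.0], [286, 19, 2, 1, 2]), ([90.0, 216.0], [90, 216, 1, 1, 1])]
w []
[283.8, 191.6] [280, 184, 8, 16, 104] [ 519.48965815 -224.58183732   49.5       ] 51.308501974782295 az -114.78632635871075
[251.2, 165.9] [223, 159, 57, 14, 695] [ 415.2 -123.7   58. ] tool 22.56857716557694 -3.4711933697332844
[28.5, 77.5] [6, 59, 50, 40, 1365] [790.8 353.7  58. ] tool 185.59927759460695 -588.6707983800893
s blue [([316.4, 242.7], [305, 227, 24, 32, 482])] tips [255.6 237.3]
```

```bash
python3 - <<'E'
from h import *
np.set_printoptions(precision=2,suppress=True)
w=snap('wrist');t=snap('top');e,y,X,Y,s=tool();print(e,s['qpos'])
c,st=blobs(w,(100,130,60),(125,255,255),1)[0];print(c,st)
for v in(st[1],st[1]+st[3]):
  q=onz(w,c[0],v,62);d=q[:2]-e[:2];print(q,'tool',d@X,d@Y)
p=onz(t,293.4,200.4,66)[:2];h=onz(t,271.5,191,38)[:2];print(p,h,np.degrees(np.arctan2(*(p-h)[::-1])))
E
```

```text
[ 392.67 -117.71  145.84] [-0.53  0.74  1.23  2.24 -0.96  0.88 -0.64]
[251.3, 165.5] [223, 159, 57, 14, 700]
[ 421.34 -126.2    62.  ] tool 29.727803854948675 -3.2066238354943426
[ 409.73 -121.29   62.  ] tool 17.128006395104926 -3.2636103784634187
[ 518.64 -221.2 ] [ 541.58 -176.51] -117.17370802861896
```

>>> {"fn": "carry_out", "kwargs": {"moves": [{"tx": 0, "ty": 0, "tz": 0.127, "twist": 0, "fingers": 0}, {"tx": 0, "ty": 0, "tz": 0.127, "twist": 0, "fingers": 0}, {"tx": 0, "ty": 0, "tz": 0.127, "twist": 0, "fingers": 0}, {"tx": 0, "ty": 0, "tz": 0, "twist": 0, "fingers": 0}]}}

```text
clock: 16.5
eef_pos: [390.3, -116.3, 37.6]
tool_rot: [-3.138, 0.009, -0.396]
force: [-0.2, 0.0, 0.5]
width: 0.2
gripper_force: 0.0
```

```bash
python3 - <<'E'
from h import *
np.set_printoptions(precision=2,suppress=True)
w=snap('wrist');w=snap('wrist');e,y,X,Y,s=tool();print(e,np.degrees(y),s['qpos'],s['force'])
c,st=blobs(w,(100,130,60),(125,255,255),1)[0];print(c,st)
q=onz(w,c[0],st[1]+st[3],62);d=q[:2]-e[:2];print(q,'tool',d@X,d@Y)
print(blobs(snap('scene'),(100,130,60),(125,255,255),2))
E
```

```text
[ 390.96 -120.12   39.52] -22.859083247335786 [-0.16  0.72  0.58  2.31 -1.1   0.42 -0.61] [ 0.83 -0.57 -0.17]
[246.4, 196.6] [198, 182, 96, 30, 2559]
[ 409.68 -121.46   62.  ] tool 17.77484519830826 -6.038730995215231
[([314.9, 244.4], [305, 230, 23, 29, 413])]
```

>>> {"fn": "carry_out", "kwargs": {"moves": [{"tx": 0.01, "ty": 0, "tz": 0.025, "twist": 0, "fingers": 0}, {"tx": 0.02, "ty": 0, "tz": 0, "twist": 0, "fingers": 0}, {"tx": 0.02, "ty": 0, "tz": 0, "twist": 0, "fingers": 0}, {"tx": 0.02, "ty": 0, "tz": 0, "twist": 0, "fingers": 0}, {"tx": 0.02, "ty": 0, "tz": 0, "twist": 0, "fingers": 0}]}}

```text
clock: 17.27
eef_pos: [416.1, -128.7, 31.3]
tool_rot: [3.139, 0.005, -0.396]
force: [-2.7, -1.0, 1.1]
width: 0.1
gripper_force: 1.1
```

```bash
cat > tab.py <<'E'
from h import *
np.set_printoptions(precision=2,suppress=True)
w=snap('wrist');e,y,X,Y,s=tool();print(e,np.degrees(y),s['qpos'],s['force'])
c,st=blobs(w,(100,130,60),(125,255,255),1)[0];print(c,st)
q=onz(w,c[0],st[1]+st[3],62);d=q[:2]-e[:2];print(q,'tool',d@X,d@Y,'travel',(q[:2]-[409.7,-121.4])@X)
print(blobs(snap('scene'),(100,130,60),(125,255,255),2))
E
python3 tab.py
```

```text
[ 417.16 -129.17   31.22] -22.662502194571996 [-0.14  0.75  0.57  2.24 -1.04  0.44 -0.67] [-1.64 -0.75 -0.11]
[248.0, 213.7] [198, 196, 100, 36, 3126]
[ 427.25 -128.97   62.  ] tool 9.235956096313203 -4.078466498593141 travel 19.11179276751687
[([305.1, 239.5], [297, 226, 22, 27, 344])]
```

>>> {"fn": "carry_out", "kwargs": {"moves": [{"tx": 0.013, "ty": 0, "tz": 0, "twist": 0, "fingers": 0}, {"tx": 0.013, "ty": 0, "tz": 0, "twist": 0, "fingers": 0}, {"tx": 0, "ty": 0, "tz": 0, "twist": 0, "fingers": 0}]}}

```text
clock: 17.75
eef_pos: [422.9, -131.4, 31.0]
tool_rot: [3.14, 0.005, -0.396]
force: [-2.8, 0.9, 2.2]
width: 0.2
gripper_force: 1.1
```

```bash
python3 tab.py
```

```text
[ 422.9 -131.4   31. ] -22.680635120237657 [-0.14  0.76  0.58  2.23 -1.03  0.46 -0.69] [-1.7   0.67  0.02]
[248.7, 213.8] [199, 196, 100, 36, 3131]
[ 434.07 -132.     62.  ] tool 10.539191517997953 -3.7553850092023717 travel 26.5704031755712
[([302.4, 238.0], [294, 225, 22, 26, 336])]
```

Nearly home. I'll press gently on to the stop in small steps and watch the force.

>>> {"fn": "carry_out", "kwargs": {"moves": [{"tx": 0.006, "ty": 0, "tz": 0, "twist": 0, "fingers": 0}, {"tx": 0.006, "ty": 0, "tz": 0, "twist": 0, "fingers": 0}, {"tx": 0, "ty": 0, "tz": 0, "twist": 0, "fingers": 0}]}}

```text
clock: 18.23
eef_pos: [423.0, -131.3, 30.8]
tool_rot: [3.141, 0.011, -0.396]
force: [-8.5, 3.0, 7.4]
width: -0.2
gripper_force: 4.6
```

```bash
python3 tab.py
```

```text
[ 422.95 -131.28   30.81] -22.692569506062846 [-0.15  0.76  0.59  2.22 -1.02  0.47 -0.69] [-9.56  2.66  6.66]
[248.6, 214.0] [199, 196, 100, 36, 3161]
[ 434.37 -132.02   62.  ] tool 10.825938190590303 -3.7248534993065223 travel 26.860253224348973
[([302.2, 237.8], [294, 225, 22, 26, 323])]
```

>>> {"fn": "carry_out", "kwargs": {"moves": [{"tx": -0.025, "ty": 0, "tz": 0, "twist": 0, "fingers": 0}, {"tx": -0.03, "ty": 0, "tz": 0, "twist": 0, "fingers": 0}, {"tx": 0, "ty": 0, "tz": -0.05, "twist": 0, "fingers": 0}, {"tx": 0, "ty": 0, "tz": -0.15, "twist": 0, "fingers": 0}, {"tx": 0, "ty": 0, "tz": -0.2, "twist": 0, "fingers": 0}, {"tx": 0, "ty": 0, "tz": -0.2, "twist": 0, "fingers": 0}, {"tx": 0, "ty": 0, "tz": 0, "twist": 0, "fingers": 0}, {"tx": 0, "ty": 0, "tz": 0, "twist": 0, "fingers": 0}]}}

```text
clock: 19.32
eef_pos: [412.1, -125.8, 210.9]
tool_rot: [3.141, 0.004, -0.395]
force: [-0.2, 0.0, -0.1]
width: 0.2
gripper_force: 0.0
```

```bash
python3 ang.py; python3 - <<'E'
from h import *
w=snap('wrist');b=snap('scene');t=snap('top');e,y,X,Y,s=tool();print(e,s['force'],s['clock'])
print(blobs(b,(100,130,60),(125,255,255),1),[q for q in blobs(t,(0,150,80),(8,255,255),5)])
q=blobs(w,(100,130,60),(125,255,255),1)[0];p=onz(w,q[0][0],q[1][1]+q[1][3],62);print('travel',(p[:2]-[409.7,-121.4])@X)
A=cv2.resize(b['color'][150:270,210:360],(400,320),interpolation=2);B=cv2.resize(w['color'],(400,300))
cv2.imwrite('pics/f.png',np.hstack([A[:300],B]))
E
```

```text
[283.8, 191.5] [280, 184, 8, 16, 97] [ 519.62648527 -224.88576786   49.5       ] 51.52768537437494 az -114.50651544640633
[ 411.29596753 -126.36838244  210.14939924] [ 0.1462724   0.25800508 -0.36997698] 19.525
[([305.3, 234.8], [294, 219, 24, 32, 480])] [([409.5, 202.3], [393, 185, 34, 36, 938]), ([388.8, 208.2], [379, 186, 32, 39, 390]), ([250.3, 137.2], [246, 133, 10, 9, 73]), ([293.5, 200.4], [291, 198, 6, 6, 31]), ([286.5, 19.0], [286, 19, 2, 1, 2])]
travel 26.972966439663065
```

View pics/f.png

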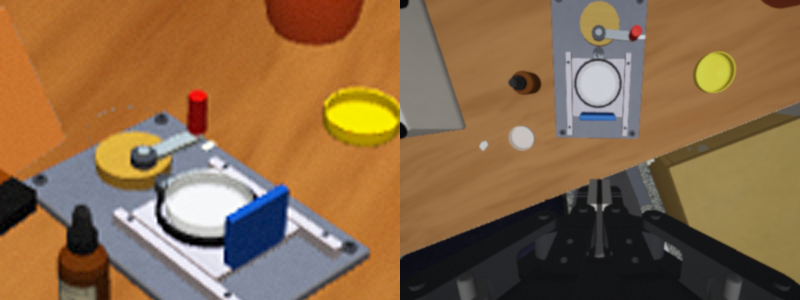

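The picture shows the lever pointing at the white mark (mark at 208,146, post at 198,112) and the follower touching the cam's low side. The carriage has travelled about 27 mm, the dish is seated, bottle and vial are unmoved, and the arm is clear. Handing in.

```bash
python3 -c "
from cell import job
print(job.finish_job())"
```

```text
the job is handed in; nothing more can be done
None
```

The job is handed in: the cam lever was pushed clockwise to the index mark, then the carriage was pushed about 27 mm home against its stop, with the dish seated, the vial and bottle where they stood and the arm clear; the first lever sweep passed over the post without touching it, so I repeated it lower.

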